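Square up the penny panel and set the curing plate

ROBOT

A 7-joint arm with a two-finger parallel gripper is mounted at the origin on the work surface. World frame = base frame: x ahead of the robot, y to its left, z up, the work surface at z = 0. Lengths are in m, angles in rad, forces in N, time in s.
With the tool pointing down it reaches from about 0.4 to 0.875 m from the base axis. Payload 6.5 kg.
Tool frame: the origin (TCP) lies midway between the tips of the shut fingers; the grasp point (between the pads) lies env.hold_point_z behind it (env.hold_point_z is the distance from the TCP to the grasp point, in m); z points along the fingers, y is the line along which they close (so a half turn about z gives the same grasp; the last joint's range is limited). The gripper opens to 88 mm and grips with 3 to 60 N. Pads are 18 mm wide; open, the fingers measure 123 mm over their backs; the gripper's body (75 mm by 187 mm) begins 45 mm behind the grasp point.
Start: joints at [-1.392, 0.536, -0.004, 1.538, 0.003, 1.067, -0.071], TCP at [0.158, 0.631, 0.239] pointing down, gripper open.
Joint ranges: [-2.7, 2.7], [-0.37, 2.16], [-1.27, 1.26], [0.24, 2.4], [-1.31, 4.45], [0.19, 1.91], [-2.76, 2.76]. Speed limits (rad/s): [2.39, 2.39, 3.14, 3.14, 3.14, 3.14, 3.14].

INTERFACE

Orientations are given as [roll, pitch, yaw] about the fixed x, y, z axes, in that order (R = Rz(yaw) Ry(pitch) Rx(roll)).
In Python, from plant import observe, eyes, close_job, env gives the robot as it stands.
- The arm moves only by the shell command python3 -m creep 'ROWS' [OPENING] [FORCE]. ROWS is JSON, a list of rows, each a list of 2 entries, a list of its own where there are three numbers: the shift along the tool's x, y, z each as a share of 250 mm, from -1 to 1, then the turn about the tool's z as a share of 60 degrees, from -1 to 1. In form: [[[tx, ty, tz], yaw], ...]. A call has 1 to 8 rows; each row is the pose to reach, as a shift and turn from the pose commanded when the call began, along the tool's axes at that moment; what a row does not reach only later rows make up. A row lasts 1/12 s, in which the tool goes at most 41.7 mm and 7.16 degrees, less where a joint would pass 70% of its speed; a pose out of reach is approached as far as the arm can. A call with a number of a shift or a turn outside -1 to 1 is refused whole. A call with a gripper value outside its range is refused whole. OPENING is the finger opening in mm, from 0 to 88.1, set as the call begins (- or left out, the last holds). The fingers move at their own pace and stop on an object; FORCE is the grip in N (left out, the last holds). Time passes only in rows, so rows that repeat a pose let the fingers close. It gives the time, the measured TCP pose, the force, the opening and the grip force at its end, in the units of the state.
- observe(): the state, without advancing time (a new reading comes with each control period).
- eyes.read_camera(name): name is "scene" or "top"; returns (picture, depth): 420x560x3 uint8, red, green, blue; 420x560 float32, m along the optical axis (not along the pixel's ray), 0 where there is no reading.
- eyes.get_calibration(name): a dict with "camera_matrix" (3x3 intrinsics, pixels), "world_from_camera" (4x4, takes a point from camera to world coordinates). Camera axes: x right, y down, z forward; pixel columns grow to the right and rows downward; lengths in m; the calibration is good to about 2 mm. A picture is of the moment at which its call begins. get_calibration takes no time and is no camera call.
- close_job(): hands the job in; it is judged then, once.
The state is a dict: "t": time; "joints": joint angles; "dq": joint speeds; "tau": joint torques, N m; "tool_pos": TCP position; "orientation": TCP orientation; "ft_force": force on the tool from outside, world axes, zero at the start; "wrist_torque": the same for the moment, N m; "grip_width": opening from 0.0 (shut) to 1.0 (fully open); "grasp_force": force on a finger pad.
Only numpy, scipy, OpenCV 4.12 (cv2) and the standard library are available. Lean on these libraries where they do the work, as an engineer would, in place of code of your own. Each camera call takes 0.05 s, during which the arm holds its last target. There are 200 camera calls.

TASK

Slide the penny-topped test panel across the curing plate, without lifting it, into the corner made by the two raised fence strips, so that it sits square and flush against both. Then turn the thermostat dial until its pointer stands right at the steel flag on the scale, and let go. Leave the flag, the jars, the brush and everything else as they are.

Things in the scene. Friction and masses are not known exactly. Their poses are not given: they have to be found in the camera images.
- station: Fixed curing station: aluminium plate 20 mm high, 280 mm in x, y -200 to +90 mm; grey control box at its +y side (x -78 to 78, y 91 to 243, 45 mm high). Origin on the table; x points roughly away from the robot. Two dark steel fence strips, 22 mm wide, rise 14 mm above the plate: along its +x edge (inner face x = 120) and its -y edge (inner face y = -180).
- corner (a point): The inner corner where the two fence strips meet, on the plate's top surface; axes as the station's, so the free plate lies towards its -x and +y.
- panel: Square dark wood test panel 120 x 120 x 22 mm, top covered in copper coins, about 0.3 kg, loose on the plate. Origin at the centre of its underside, x and y axes along its edges, z up. Flush in the corner, its centre lies 60 mm from both fence faces.
- dial_axis (a point): On the vertical axis of the thermostat dial, at the control box's top face (45 mm above the table); axes as the station's. A black round scale of 71 mm radius with white ticks every 10 degrees (longer ones every 20) surrounds it.
- dial (a joint): Dial angle (rad), 0 to 4.887, growing clockwise from above; at 0 the pointer is 140 degrees anticlockwise of the station's x axis. Grey knob: hub of radius 22 mm, 9 mm high, and on it a pointer blade 14 mm wide (7 mm at the nose), from 18 mm behind the axis to 48 mm ahead, 8 to 34 mm above the box top, white line towards the nose. Stays where left (friction 0.06 N m).
- pointer_tip (a point): On the dial, just beyond the pointer's nose: 50 mm from the axis, 1 mm above the box top.
- flag (a joint): Angle of the steel flag (rad), same zero and sense as the dial: the dial points at the flag when the two are equal. It is stiff and must stay where it is.
- flag_tip (a point): The inner point of the steel flag, 50 mm from the dial's axis. The flag is a small flat steel arrow lying on the scale's rim, from 50 to 75 mm from the axis, 18 mm wide at the rim, its top 5 mm above the box top.
- hardener: Small glass jar, 40 mm across, 45 mm high, standing on the plate near its front; origin under its centre.
- jar_a: Tall lidded glass jar, 76 mm across, 130 mm high, on the table to the robot's right; origin under its centre.
- jar_b: Clear mixing cup, 72 mm across, 100 mm high, on the table to the left; origin under its centre.
- tape: Roll of tape lying flat, 100 mm across, 25 mm high, to the right; origin under its centre.
- paint_a: White paint bottle, 40 mm across, 90 mm high, to the left; origin under its centre.
- brush: Brush lying on the table to the left; origin on the table at its middle.
Not all that is in view belongs to the job. Leave any red look-alike of the panel alone.

How it is judged:
On the way, in this order (a step that is already met when the one before it is completed fails the run):
1. the panel sits square and flush in the fence corner (x of panel in the frame of corner above -0.063 m and y of panel in the frame of corner below 0.063 m and z of panel in the frame of corner below 0.004 m and angle between panel's own z axis and vertical below 0.05 rad and (angle between the x axis of panel and the x axis of station, either way round below 0.03 rad or angle between the x axis of panel and the y axis of station, either way round below 0.03 rad)), for 0.2 s.
2. then the dial's pointer stands at the flag (horizontal distance between pointer_tip and flag_tip below 0.0045 m), for 0.2 s.
At the end, for the whole second after the job is handed in: The panel lies flat on the plate, each of its two sides within 3 mm of its fence strip and square to it within 0.03 rad; the dial's pointer tip is within 4.5 mm (about 5 degrees) of the flag's tip; panel and dial are at rest (all of step 1 and horizontal distance between pointer_tip and flag_tip below 0.0045 m and linear speed of panel below 0.01 m/s and velocity of joint dial between -0.05 and 0.05 rad/s); the robot touches nothing.
It fails at once if the panel is lifted more than 12 mm off the plate (z of panel in the frame of corner above 0.012 m).
It fails at once if the flag is moved more than 4 mm (distance of flag_tip from where it was at the start of the episode above 0.004 m).
It fails at once if a jar, the cup, the bottle, the brush or the tape roll is moved more than 20 mm (distance of any of hardener, jar_a, jar_b, tape, paint_a, brush from where it was at the start of the episode above 0.02 m).
It also fails if it takes over 58 s, if anything falls off the work surface, if the arm or the gripper's body presses on something with over 40 N, if the wrist force passes 120 N, or if a joint passes its speed limit or range.

## Working session

There is one attempt and no reset: what is moved stays moved. The work goes in short steps, Python scripts to look and compute and a shell command to move; the robot and the scene stay as the last step left them, time stands still between calls to the robot, and variables do not carry over. Pictures are saved under pics/ and viewed, at most 10 in all, crops included, and the job is handed in when it is done.

```bash
ls; mkdir -p pics; python3 - <<'E'
from plant import observe, eyes, env
import cv2,numpy as np
np.set_printoptions(precision=4,suppress=True)
print(observe(), env.hold_point_z)
for n in("scene","top"):
    p,d=eyes.read_camera(n); c=eyes.get_calibration(n); print(n,c["camera_matrix"],c["world_from_camera"])
    cv2.imwrite(f"pics/{n}0.png",p[:,:,::-1]); np.savez(f"{n}0.npz",p=p,d=d,K=c["camera_matrix"],T=c["world_from_camera"])
E
```

```text
pics
{'t': 0.0, 'joints': array([-1.3922,  0.5371, -0.0045,  1.5389,  0.0026,  1.0673, -0.0711]), 'dq': array([ 0.0013, -0.0001,  0.0004, -0.0013, -0.0015,  0.0006,  0.001 ]), 'tau': array([ -0.0005, -57.0969,   0.9906, -25.1611,  -0.0562,   0.0176,
         0.0002]), 'tool_pos': array([0.1574, 0.63  , 0.2379]), 'orientation': array([-3.1399,  0.0001,  2.897 ]), 'ft_force': array([-0.4382,  1.0584,  0.2807]), 'wrist_torque': array([ 0.0132, -0.0424,  0.0066]), 'grasp_force': 0.0, 'grip_width': 1.0026266186052508} 0.0187
scene [[424.8104   0.     281.2392]
 [  0.     424.8104 208.0518]
 [  0.       0.       1.    ]] [[-0.5428  0.6334 -0.5515  1.0698]
 [ 0.8397  0.3965 -0.371   0.3744]
 [-0.0163 -0.6645 -0.7471  0.8482]
 [ 0.      0.      0.      1.    ]]
top [[455.7678   0.     284.4401]
 [  0.     455.7678 206.9268]
 [  0.       0.       1.    ]] [[ 0.014  -0.9962  0.0856  0.4004]
 [-0.9999 -0.0132  0.0103 -0.0159]
 [-0.0092 -0.0857 -0.9963  1.2985]
 [ 0.      0.      0.      1.    ]]
```

View pics/top0.png

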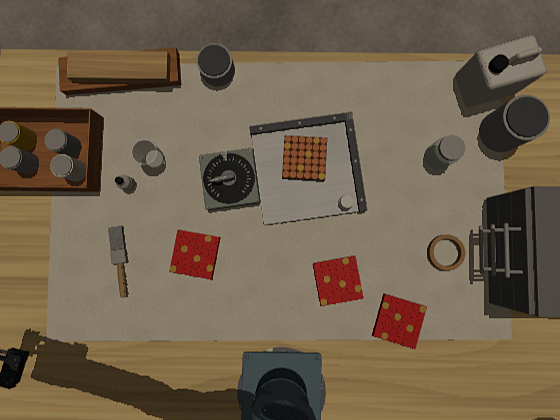

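View pics/scene0.png

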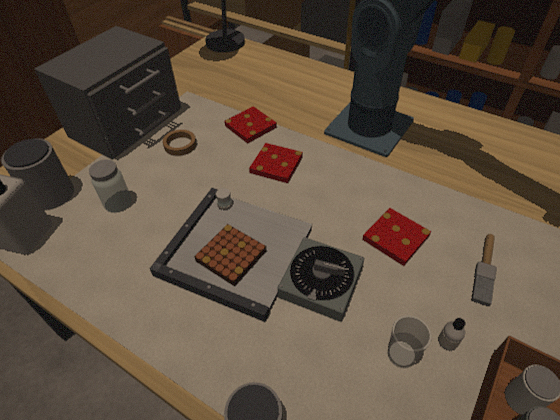

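Top view: the panel is at about (304,158), the fence corner at (352,115), the hardener at (346,202), and the dial at (228,179) with the arm clear at lower left. I'll zoom in on the station in both views.

```bash
python3 - <<'E'
import cv2,numpy as np
a=cv2.imread("pics/top0.png")[100:235,192:372]; b=cv2.imread("pics/scene0.png")[180:325,145:370]
a=cv2.resize(a,None,fx=4.4,fy=4.4,interpolation=cv2.INTER_CUBIC); b=cv2.resize(b,None,fx=3.5,fy=3.5,interpolation=cv2.INTER_CUBIC)
f=lambda i:cv2.convertScaleAbs(i,alpha=1.6,beta=10)
cv2.imwrite("pics/topz.png",f(a)); cv2.imwrite("pics/scenez.png",f(b)); print(a.shape,b.shape)
E
```

```text
(594, 792, 3) (508, 788, 3)
```

View pics/topz.png

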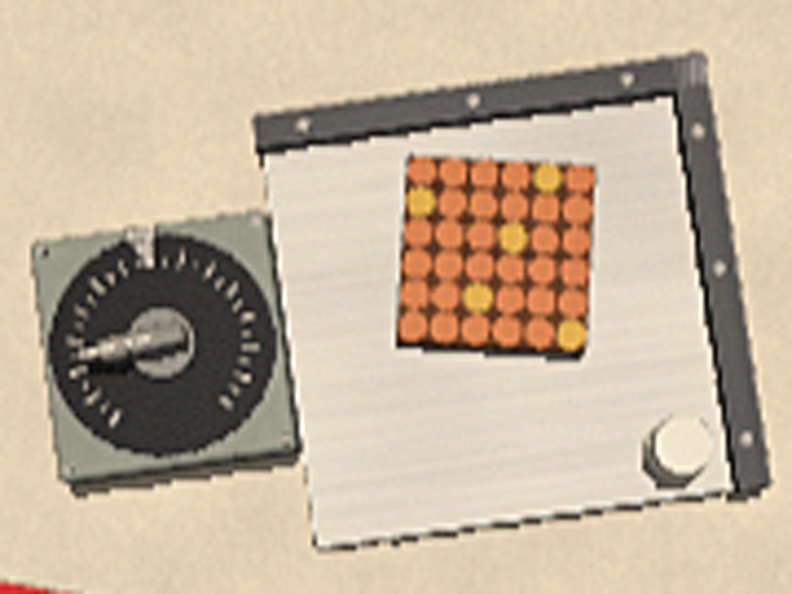

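View pics/scenez.png

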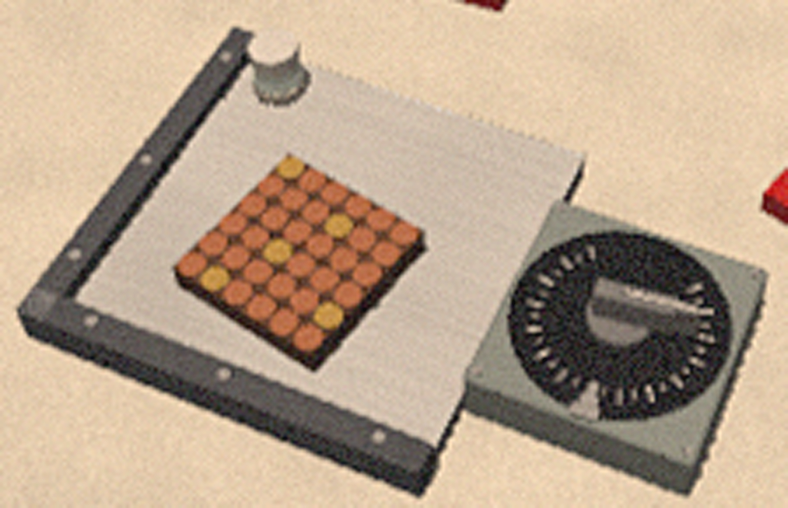

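The top zoom shows the pointer nose at about (80,355), the dial axis at about (160,342) and the flag at about (147,242). The panel is turned about 12° relative to the fences. Next I'll measure these points, with depth as a height check.

```bash
cat > h.py <<'E'
import cv2,numpy as np
np.set_printoptions(precision=4,suppress=True)
def load(n):
    f=np.load(n); return f["p"],f["d"],f["K"],f["T"]
def cast(uv,z,K,T):
    uv=np.atleast_2d(uv).astype(float); r=np.c_[uv,np.ones(len(uv))]@np.linalg.inv(K).T@T[:3,:3].T
    return T[:3,3]+r*((z-T[2,3])/r[:,2])[:,None]
def proj(X,K,T):
    c=(np.atleast_2d(X)-T[:3,3])@T[:3,:3]; q=c@K.T; return q[:,:2]/q[:,2:]
def height(mask,d,K,T):
    v,u=np.nonzero(mask&(d>0)); r=np.c_[u,v,np.ones(len(u))]@np.linalg.inv(K).T*d[v,u][:,None]
    return np.median((r@T[:3,:3].T+T[:3,3])[:,2])
def biggest(m,box):
    k=np.zeros_like(m); x0,y0,x1,y1=box; k[y0:y1,x0:x1]=m[y0:y1,x0:x1]
    c=max(cv2.findContours(k.astype(np.uint8),cv2.RETR_EXTERNAL,cv2.CHAIN_APPROX_NONE)[0],key=cv2.contourArea)
    o=np.zeros(m.shape,np.uint8); cv2.drawContours(o,[c],-1,1,-1); return c[:,0,:],o>0
BOX=dict(top=(192,100,372,235),scene=(145,180,370,325))
E
python3 - <<'E'
from h import *
for n in("top","scene"):
    p,d,K,T=load(n+"0.npz"); hsv=cv2.cvtColor(p,cv2.COLOR_RGB2HSV).astype(int); B=BOX[n]
    H,S,V=hsv[...,0],hsv[...,1],hsv[...,2]
    cop=cv2.morphologyEx(((S>110)&(H<30)&(V>60)).astype(np.uint8),cv2.MORPH_CLOSE,np.ones((5,5)))>0
    c,m=biggest(cop,B); h=height(m,d,K,T); w=cast(c,.042,K,T)
    r=cv2.minAreaRect(w[:,:2].astype(np.float32)); print(n,"panel h",h,r)
    x0,y0,x1,y1=B
    print(" sat pct",np.percentile(S[y0:y1,x0:x1],[5,25,50,75,95]),"V",np.percentile(V[y0:y1,x0:x1],[5,25,50,75,95]))
    pts=dict(top=dict(plate=(280,205),table=(240,120),box=(206,200),scale=(236,195),fence=(300,122),flag=(225,156)),
             scene=dict(plate=(250,210),table=(330,215),box=(355,262),scale=(330,290),fence=(215,288),flag=(312,296)))[n]
    for k,(u,v) in pts.items():
        mm=np.zeros(S.shape,bool); mm[v-2:v+3,u-2:u+3]=1; print(" ",k,hsv[v,u],"h %.4f"%height(mm,d,K,T))
E
```

```text
top panel h 0.04191267533478926 ((0.64841628074646, -0.05623938515782356), (0.11891979724168777, 0.11959247291088104), 87.4966049194336)
 sat pct [ 21.  36.  54.  56. 168.] V [ 27. 112. 135. 137. 140.]
  plate [ 18  34 134] h 0.0191
  table [ 19  56 136] h 0.0001
  box [30 32 89] h 0.0439
  scale [ 0  9 27] h 0.0463
  fence [ 19  36 112] h 0.0344
  flag [ 17  38 121] h 0.0482
scene panel h 0.040682435638099035 ((0.6507450938224792, -0.0548916794359684), (0.11949536949396133, 0.11814290285110474), 87.42575073242188)
 sat pct [ 28.  47.  63.  67. 161.] V [ 24.  87. 127. 138. 142.]
  plate [ 14  51 129] h 0.0185
  table [ 17  65 142] h -0.0016
  box [22 33 85] h 0.0428
  scale [ 13  58 106] h 0.0450
  fence [14 51 55] h 0.0319
  flag [ 16  43 101] h 0.0480
```

```bash
cat >> h.py <<'E'
def rectpose(w):
    r=cv2.minAreaRect(w[:,:2].astype(np.float32)); return r
def dial(n,p,K,T,z=.046):
    g=cv2.cvtColor(p,cv2.COLOR_RGB2GRAY); B=dict(top=(195,145,264,215),scene=(285,240,362,305))[n]
    k=cv2.morphologyEx((g<62).astype(np.uint8),cv2.MORPH_CLOSE,cv2.getStructuringElement(cv2.MORPH_ELLIPSE,(5,5)))
    c,m=biggest(k>0,B); e=cv2.fitEllipse(cv2.convexHull(c)); cen=cast(e[0],z,K,T)[0]
    w=cast(c,z,K,T); return cen,np.median(np.linalg.norm(w-cen,axis=1))
def polar(p,cen,th0,z,radii,K,T,step=1):
    """rectified polar picture: rows=radii, cols=angle deg anticlockwise from station x"""
    a=np.arange(-180,180,step); R,A=np.meshgrid(radii,np.radians(a)+th0,indexing="ij")
    X=np.c_[(cen[0]+R*np.cos(A)).ravel(),(cen[1]+R*np.sin(A)).ravel(),np.full(R.size,z)]
    uv=proj(X,K,T).astype(np.float32).reshape(*R.shape,2)
    return a,cv2.remap(cv2.cvtColor(p,cv2.COLOR_RGB2GRAY),uv[...,0],uv[...,1],cv2.INTER_LINEAR).astype(float)
E
python3 - <<'E'
from h import *
p,d,K,T=load("top0.npz"); hsv=cv2.cvtColor(p,cv2.COLOR_RGB2HSV).astype(int); S,V=hsv[...,1],hsv[...,2]
m=((S<45)&(V>122)).astype(np.uint8); m=cv2.morphologyEx(m,cv2.MORPH_OPEN,np.ones((3,3)))>0
c,mm=biggest(m,(255,100,372,235)); w=cast(c,.02,K,T); r=rectpose(w); print("plate",r, height(mm,d,K,T)); print(cv2.boxPoints(r))
# robust side lines
th=None
bp=cv2.boxPoints(r); 
for i in range(4):
    a,b=bp[i],bp[(i+1)%4]; t=(b-a)/np.linalg.norm(b-a); nrm=np.array([-t[1],t[0]])
    q=w[:,:2]; s=(q-a)@t; dist=(q-a)@nrm
    k=(abs(dist)<.008)&(s>.03)&(s<np.linalg.norm(b-a)-.03)
    l=cv2.fitLine(q[k].astype(np.float32),cv2.DIST_HUBER,0,.01,.01).ravel(); print("side",a,b,"ang",np.degrees(np.arctan2(l[1],l[0])),"pt",l[2:],k.sum())
for n in("top","scene"):
    p,d,K,T=load(n+"0.npz"); print(n,"dial",dial(n,p,K,T))
E
```

```text
plate ((0.6087393760681152, -0.05724172294139862), (0.2546513080596924, 0.26810458302497864), 8.79709243774414) 0.020592073213523632
[[ 0.4624  0.0558]
 [ 0.5034 -0.2092]
 [ 0.7551 -0.1702]
 [ 0.7141  0.0947]]
side [0.4624 0.0558] [ 0.5034 -0.2092] ang -81.122345 pt [ 0.4827 -0.0659] 69
side [ 0.5034 -0.2092] [ 0.7551 -0.1702] ang 8.940386 pt [ 0.6293 -0.1879] 67
side [ 0.7551 -0.1702] [0.7141 0.0947] ang -81.34895 pt [ 0.7327 -0.0383] 73
side [0.7141 0.0947] [0.4624 0.0558] ang 8.096075 pt [0.5888 0.0735] 67
top dial (array([0.5727, 0.1416, 0.046 ]), np.float64(0.08144463949697173))
scene dial (array([0.6066, 0.1647, 0.046 ]), np.float64(0.07664584450207172))
```

```bash
python3 - <<'E'
from h import *
g0=np.array([.5845,.153]); th0=np.radians(8.8)
for n in("top","scene"):
    p,d,K,T=load(n+"0.npz"); g=cv2.cvtColor(p,cv2.COLOR_RGB2GRAY)
    cen=g0
    for it in range(4):  # rim: strongest dark->bright step along each radius, then circle fit
        R=np.arange(.060,.082,.0005); a,P=polar(p,cen,th0,.046,R,K,T,4)
        G=np.gradient(cv2.GaussianBlur(P,(1,5),0),axis=0); k=G.argmax(0); ok=G.max(0)>1
        A=np.radians(a)+th0; X=np.c_[cen[0]+R[k]*np.cos(A),cen[1]+R[k]*np.sin(A)][ok]
        M=np.c_[2*X,np.ones(len(X))]; 
        for _ in range(5):
            s=np.linalg.lstsq(M,(X**2).sum(1),rcond=None)[0]; res=np.hypot(*(X-s[:2]).T)-np.sqrt(s[2]+s[:2]@s[:2])
            q=abs(res)<max(2*np.median(abs(res)),.001); X,M=X[q],M[q]
        cen=s[:2]
    print(n,"axis",cen,"r",np.sqrt(s[2]+cen@cen),"n",len(X))
    # flag: brightness at r 58..69 z .05 ; scale ticks removed by outer ring
    a,P=polar(p,cen,th0,.050,np.arange(.063,.0695,.001),K,T); b=P.mean(0); w=np.clip(b-np.percentile(b,80)-8,0,None)
    j=a[b.argmax()]; s=abs(a-j)<14; print(" flag",j,(a[s]*w[s]).sum()/w[s].sum(), b.max(),np.median(b))
    for z in(.079,):
        a,P=polar(p,cen,th0,z,np.arange(.026,.044,.001),K,T); b=P.mean(0); j=a[b.argmax()]
        w=np.clip(b-np.median(b)-10,0,None); s=abs(a-j)<25; print(" pointer",j,(a[s]*w[s]).sum()/w[s].sum(),np.round(b[(a>=100)&(a%5==0)]),np.round(b[(a<-120)&(a%5==0)]))
    big=[]
    for z,R in((.046,np.arange(.01,.085,.0005)),(.079,np.arange(.0,.06,.0005))):
        a,P=polar(p,cen,th0,z,R,K,T,.5); big.append(P)
    cv2.imwrite(f"pics/pol_{n}.png",cv2.convertScaleAbs(np.vstack(big),alpha=1.7))
cv2.imwrite("pics/pol.png",np.vstack([cv2.imread("pics/pol_top.png"),cv2.imread("pics/pol_scene.png")]))
E
```

```text
top axis [0.587  0.1536] r 0.07106637302181146 n 60
 flag 1 2.958373297525417 111.0 25.285714285714285
 pointer 95 95.71269641734757 [89. 44. 23. 12. 12. 15. 17. 23. 25. 25. 26. 24. 25. 26. 26. 26.] [26. 27. 29. 29. 28. 29. 29. 28. 27. 26. 28. 28.]
scene axis [0.5885 0.1546] r 0.07092124441035641 n 68
 flag 2 3.0968556346109706 93.42857142857143 21.571428571428573
 pointer 97 95.0158924205379 [89. 45. 24. 27. 22. 16. 18. 21. 17. 20. 20. 17. 19. 19. 21. 18.] [21. 20. 21. 19. 20. 18. 23. 18. 21. 19. 31. 44.]
```

View pics/pol.png

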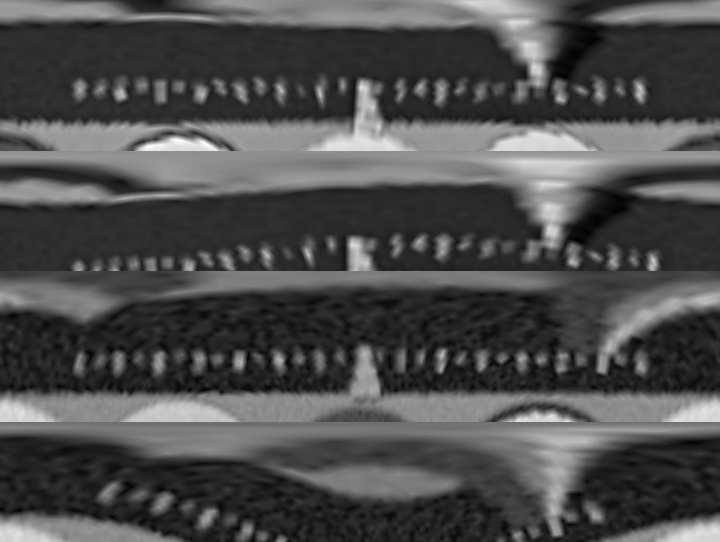

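The two views agree: flag at +3.0°, pointer at +95.5° anticlockwise of station x, so the turn is about 92.5° clockwise. The dial axis is at (0.588,0.154) and the panel is square to about −2.6° in world. Next is a helper that works out tool-axis shares for a station-frame target.

```bash
cat >> h.py <<'E'
TH=np.radians(8.8); ORG=np.array([.6115,-.0120])
RS=np.array([[np.cos(TH),-np.sin(TH)],[np.sin(TH),np.cos(TH)]])
def w2s(xy): return RS.T@(np.asarray(xy)[:2]-ORG)
def go(xs,ys,z,yaw_deg):
    """station target (m, deg rel. station) -> shares in the tool's present axes"""
    from plant import observe
    from scipy.spatial.transform import Rotation as Ro
    o=observe(); R=Ro.from_euler("xyz",o["orientation"]).as_matrix(); t=np.r_[RS@[xs,ys]+ORG,z]
    s=R.T@(t-o["tool_pos"])/.25; cur=np.degrees(np.arctan2(R[1,0],R[0,0])); dy=(yaw_deg+8.8-cur+180)%360-180
    print("t %.2f st"%o["t"],w2s(o["tool_pos"]),"z %.4f"%o["tool_pos"][2],"yaw_st %.2f"%(cur-8.8),"j",o["joints"],"F",o["ft_force"],"grip %.3f %.1f"%(o["grip_width"],o["grasp_force"]))
    print("  share",s.round(4),"turn",round(-dy/60,4),"rows by dist %.1f turn %.1f"%(np.linalg.norm(s)*6,abs(dy)/7.16))
E
python3 - <<'E'
from h import *
p,d,K,T=load("top0.npz"); print("hardener",w2s(cast((347.2,201.6),.065,K,T)[0]))
for q in((.6495,-.0555),(.7565,-.1718),(.5877,.154)): print(w2s(q))
go(-.075,-.049,.15,0)
E
```

```text
hardener [-0.112  -0.1459]
[ 0.0309 -0.0488]
[ 0.1188 -0.1801]
[0.0019 0.1677]
t 0.10 st [-0.3505  0.704 ] z 0.2379 yaw_st 157.18 j [-1.3922  0.5371 -0.0044  1.5388  0.0026  1.0673 -0.0712] F [-0.3231  0.5035 -0.8169] grip 1.005 0.0
  share [-2.1839 -2.3483  0.3556] turn 2.6197 rows by dist 19.4 turn 22.0
```

```bash
python3 -m creep '[[[-0.9,-0.9,0],0.8],[[-0.9,-0.9,0],0.8],[[-0.9,-0.9,0],0.8],[[-0.9,-0.9,0],0.8],[[-0.9,-0.9,0],0.8],[[-0.9,-0.9,0],0.8],[[-0.9,-0.9,0],0.8],[[-0.9,-0.9,0],0.8]]' 70 20; python3 -c "
from h import *
go(-.075,-.049,.15,0)"
```

```text
t: 0.77
tool_pos: [0.3231, 0.3536, 0.2386]
orientation: [-3.141, 0.001, 2.051]
ft_force: [0.1, -0.2, -0.9]
grip_width: 0.801
grasp_force: 0.0
t 0.77 st [-0.2291  0.4054] z 0.2386 yaw_st 108.69 j [-1.1457  0.2467  0.2581  1.9899 -0.0774  0.9154 -0.368 ] F [ 0.0579 -0.1967 -0.9283] grip 0.801 0.0
  share [-1.9189  0.0015  0.3569] turn 1.8116 rows by dist 11.7 turn 15.2
```

```bash
python3 -m creep '[[[-0.98,0,0],0.9],[[-0.98,0,0],0.9],[[-0.98,0,0],0.9],[[-0.98,0,0],0.9],[[-0.98,0,0],0.9],[[-0.98,0,0],0.9],[[-0.98,0,0],0.9],[[-0.98,0,0],0.9]]'; python3 -c "
from h import *
go(-.075,-.049,.15,0)"
```

```text
t: 1.43
tool_pos: [0.437, 0.1388, 0.2387]
orientation: [3.141, 0.0, 1.105]
ft_force: [-0.8, -0.8, 1.0]
grip_width: 0.792
grasp_force: 0.0
t 1.43 st [-0.1494  0.1757] z 0.2387 yaw_st 54.50 j [-0.8898  0.226   0.5599  2.0503 -0.1512  0.9045 -0.7136] F [-0.8443 -0.8221  1.0199] grip 0.792 0.0
  share [-0.5589  0.7641  0.3553] turn 0.9083 rows by dist 6.1 turn 7.6
```

```bash
python3 -m creep '[[[-0.56,0.764,0.1],0.908],[[-0.56,0.764,0.2],0.908],[[-0.56,0.764,0.3],0.908],[[-0.56,0.764,0.35],0.908],[[-0.56,0.764,0.35],0.908],[[-0.56,0.764,0.35],0.908],[[-0.56,0.764,0.35],0.908],[[-0.56,0.764,0.35],0.908]]'; python3 -c "
from h import *
go(-.075,-.049,.03,0)"
```

```text
t: 2.1
tool_pos: [0.546, -0.0719, 0.1497]
orientation: [3.139, 0.003, 0.154]
ft_force: [0.8, 0.3, 0.3]
grip_width: 0.794
grasp_force: 0.0
t 2.10 st [-0.0739 -0.0492] z 0.1497 yaw_st 0.04 j [-0.4918  0.592   0.7309  1.9061 -0.5181  0.8435 -0.9057] F [0.7625 0.3448 0.3138] grip 0.794 0.0
  share [-0.003  -0.0017  0.4787] turn 0.0007 rows by dist 2.9 turn 0.0
```

```bash
python3 -m creep '[[[0,0,0.16],0],[[0,0,0.3],0],[[0,0,0.4],0],[[0,0,0.46],0],[[0,0,0.481],0],[[0,0,0.481],0],[[0,0,0.481],0]]'; python3 -m creep '[[[0.03,0,0],0],[[0.06,0,0],0],[[0.08,0,0],0],[[0.1,0,0],0],[[0.11,0,0],0],[[0.12,0,0],0],[[0.13,0,0],0],[[0.14,0,0],0]]' ; python3 -m creep '[[[0.01,0,0],0],[[0.02,0,0],0],[[0.03,0,0],0],[[0.04,0,0],0],[[0.05,0,0],0],[[0.06,0,0],0],[[0.07,0,0],0],[[0.07,0,0],0]]'; python3 - <<'E'
from h import *
go(-.009,-.049,.029,0)
from plant import eyes
for n in("top","scene"):
    p,d=eyes.read_camera(n); c=eyes.get_calibration(n); np.savez(f"{n}1.npz",p=p,d=d,K=c["camera_matrix"],T=c["world_from_camera"])
a=cv2.imread
ims=[cv2.resize(np.load(n+"1.npz")["p"][y0:y1,x0:x1,::-1],(390,300)) for n,(x0,y0,x1,y1) in BOX.items()]
cv2.imwrite("pics/s1.png",cv2.convertScaleAbs(np.hstack(ims),alpha=1.6))
E
```

```text
t: 2.68
tool_pos: [0.5468, -0.0684, 0.0315]
orientation: [3.141, -0.001, 0.166]
ft_force: [0.4, 0.2, -0.7]
grip_width: 0.794
grasp_force: 0.0
t: 3.35
tool_pos: [0.5807, -0.0628, 0.0309]
orientation: [3.141, 0.001, 0.165]
ft_force: [-1.4, -1.5, 1.0]
grip_width: 0.798
grasp_force: 1.0
t: 4.02
tool_pos: [0.599, -0.0592, 0.031]
orientation: [3.142, -0.001, 0.166]
ft_force: [0.1, -0.5, -0.4]
grip_width: 0.792
grasp_force: 0.2
t 4.02 st [-0.0195 -0.0447] z 0.0310 yaw_st 0.73 j [-0.3831  0.8299  0.5784  1.8052 -0.6672  0.7104 -0.8346] F [ 0.1124 -0.5484 -0.3548] grip 0.792 0.2
  share [0.042  0.0177 0.0081] turn 0.0121 rows by dist 0.3 turn 0.1
```

View pics/s1.png

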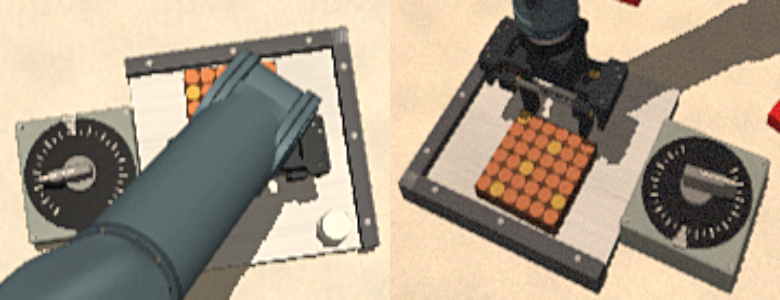

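The panel (right half, centred about (537,170)) is nearly square and close to the +x fence. I'll carry on to contact.

```bash
python3 -m creep '[[[0.01,0,0],0.01],[[0.02,0,0],0.01],[[0.03,0,0],0.01],[[0.04,0,0],0.01],[[0.046,0,0],0.01],[[0.052,0,0],0.01],[[0.052,0,0],0.01]]'; python3 -c "
from h import *
go(-.009,-.049,.029,0)"
```

```text
t: 4.7
tool_pos: [0.6102, -0.0573, 0.0308]
orientation: [-3.141, 0.002, 0.155]
ft_force: [-5.0, -0.4, 3.6]
grip_width: 0.796
grasp_force: 2.5
t 4.70 st [-0.0083 -0.0446] z 0.0308 yaw_st 0.10 j [-0.3849  0.8465  0.5845  1.7727 -0.6666  0.7326 -0.8569] F [-5.0046 -0.4122  3.6275] grip 0.796 2.5
  share [-0.003   0.0177  0.007 ] turn 0.0017 rows by dist 0.1 turn 0.0
```

```bash
python3 -m creep '[[[-0.06,0,0],0],[[-0.08,0,-0.15],0],[[-0.08,0,-0.3],0],[[-0.08,0,-0.32],-0.1],[[-0.08,0,-0.32],-0.22],[[-0.08,0,-0.32],-0.34],[[-0.08,0,-0.32],-0.46],[[-0.08,0,-0.32],-0.58]]' 60; python3 - <<'E'
from h import *
from plant import eyes
go(.055,.042,.11,90)
p,d=eyes.read_camera("scene"); c=eyes.get_calibration("scene"); K,T=c["camera_matrix"],c["world_from_camera"]
H,S,V=[x.astype(int) for x in cv2.split(cv2.cvtColor(p,cv2.COLOR_RGB2HSV))]
cop=cv2.morphologyEx(((S>110)&(H<30)&(V>60)).astype(np.uint8),cv2.MORPH_CLOSE,np.ones((5,5)))>0
c,m=biggest(cop,BOX["scene"]); r=rectpose(cast(c,.042,K,T)); print("panel",w2s(r[0]),r)
E
```

```text
t: 5.37
tool_pos: [0.5924, -0.0599, 0.1114]
orientation: [3.14, -0.002, 0.767]
ft_force: [-0.2, 0.6, -0.8]
grip_width: 0.682
grasp_force: 0.0
t 5.37 st [-0.0262 -0.0444] z 0.1114 yaw_st 35.14 j [-0.3479  0.6629  0.5207  1.8034 -0.4454  0.7919 -0.4045] F [-0.2135  0.5716 -0.7734] grip 0.682 0.0
  share [ 0.4646 -0.0956  0.0062] turn -0.9144 rows by dist 2.8 turn 7.7
panel [ 0.0626 -0.0365] ((0.6789228320121765, -0.0384722575545311), (0.11957171559333801, 0.11890682578086853), 8.64846420288086)
```

```bash
python3 -m creep '[[[0.475,-0.09,0],-0.914],[[0.475,-0.09,0],-0.914],[[0.475,-0.09,0],-0.914],[[0.475,-0.09,0],-0.914],[[0.475,-0.09,0],-0.914],[[0.475,-0.09,0],-0.914],[[0.475,-0.09,0],-0.914],[[0.475,-0.09,0],-0.914]]'; python3 -c "
from h import *
go(.056,.046,.03,90)"
```

```text
t: 6.08
tool_pos: [0.6625, 0.0381, 0.1111]
orientation: [3.14, -0.0, 1.721]
ft_force: [0.7, -0.7, 0.3]
grip_width: 0.682
grasp_force: 0.0
t 6.08 st [0.058  0.0417] z 0.1111 yaw_st 89.78 j [-0.3111  0.7195  0.2782  1.6002 -0.2428  0.8549  0.2112] F [ 0.7141 -0.7417  0.2711] grip 0.682 0.0
  share [ 0.0172 -0.0086  0.3242] turn -0.0037 rows by dist 1.9 turn 0.0
```

```bash
python3 -m creep '[[[0.02,0,0.1],0],[[0.02,0,0.2],0],[[0.02,0,0.28],0],[[0.02,0,0.325],0],[[0.02,0,0.325],0],[[0.02,0,0.325],0]]'; python3 -m creep '[[[-0.02,0,0],0],[[-0.04,0,0],0],[[-0.06,0,0],0],[[-0.08,0,0],0],[[-0.1,0,0],0],[[-0.12,0,0],0],[[-0.14,0,0],0],[[-0.16,0,0],0]]' ; python3 -m creep '[[[-0.02,0,0],0],[[-0.04,0,0],0],[[-0.06,0,0],0],[[-0.08,0,0],0],[[-0.1,0,0],0],[[-0.12,0,0],0],[[-0.14,0,0],0],[[-0.16,0,0],0]]'; python3 -c "
from h import *
go(.056,-.051,.03,90)"
```

```text
t: 6.58
tool_pos: [0.6614, 0.0426, 0.0298]
orientation: [3.142, 0.0, 1.716]
ft_force: [-0.3, -0.1, -0.0]
grip_width: 0.679
grasp_force: 0.0
t: 7.25
tool_pos: [0.6671, 0.0028, 0.0299]
orientation: [3.141, -0.0, 1.717]
ft_force: [-1.2, 3.9, 2.1]
grip_width: 0.681
grasp_force: 1.6
t: 7.92
tool_pos: [0.6728, -0.0371, 0.0297]
orientation: [-3.141, 0.0, 1.717]
ft_force: [0.2, 3.2, 2.2]
grip_width: 0.679
grasp_force: 1.5
t 7.92 st [ 0.0568 -0.0342] z 0.0297 yaw_st 89.58 j [-0.17    0.8464  0.2399  1.5848 -0.2662  0.7428  0.3353] F [0.1926 3.2068 2.223 ] grip 0.679 1.5
  share [-0.0674 -0.0025 -0.0012] turn -0.007 rows by dist 0.4 turn 0.1
```

```bash
python3 -m creep '[[[-0.016,0,0],0],[[-0.032,0,0],0],[[-0.045,0,0],0],[[-0.055,0,0],0],[[-0.064,0,0],0],[[-0.072,0,0],0],[[-0.076,0,0],0],[[-0.076,0,0],0]]'; python3 -c "
from h import *
go(.056,-.051,.03,90)"
```

```text
t: 8.58
tool_pos: [0.6747, -0.0514, 0.0296]
orientation: [-3.14, -0.005, 1.719]
ft_force: [-4.0, 9.7, 5.5]
grip_width: 0.681
grasp_force: 5.0
t 8.58 st [ 0.0564 -0.0486] z 0.0296 yaw_st 89.69 j [-0.1425  0.8509  0.2353  1.5733 -0.2669  0.7519  0.36  ] F [-3.9783  9.7214  5.5125] grip 0.681 5.0
  share [-0.0097 -0.0016 -0.0016] turn -0.0052 rows by dist 0.1 turn 0.0
```

The force has risen to about 10 N at the expected spot. Now I'll back off, check, and nudge +x.

```bash
python3 -m creep '[[[0.04,0,0],0],[[0.06,0,-0.12],0],[[0.06,0,-0.25],0],[[0.06,-0.1,-0.32],0.12],[[0.06,-0.2,-0.32],0.24],[[0.06,-0.3,-0.32],0.36],[[0.0,-0.34,-0.32],0.48],[[-0.1,-0.36,-0.32],0.6]]'; python3 - <<'E'
from h import *
from plant import eyes
go(-.028,-.118,.11,0)
p,d=eyes.read_camera("scene"); c=eyes.get_calibration("scene"); K,T=c["camera_matrix"],c["world_from_camera"]
H,S,V=[x.astype(int) for x in cv2.split(cv2.cvtColor(p,cv2.COLOR_RGB2HSV))]
cop=cv2.morphologyEx(((S>110)&(H<30)&(V>60)).astype(np.uint8),cv2.MORPH_CLOSE,np.ones((5,5)))>0
c,m=biggest(cop,BOX["scene"]); r=rectpose(cast(c,.042,K,T)); print("panel",w2s(r[0]),r)
x0,y0,x1,y1=BOX["scene"]; cv2.imwrite("pics/s2.png",cv2.convertScaleAbs(cv2.resize(p[y0:y1,x0:x1,::-1],None,fx=3.4,fy=3.4),alpha=1.6))
E
```

```text
t: 9.25
tool_pos: [0.5881, -0.0916, 0.1096]
orientation: [-3.14, -0.0, 1.089]
ft_force: [0.4, 0.4, -0.5]
grip_width: 0.68
grasp_force: 0.0
t 9.25 st [-0.0353 -0.0751] z 0.1096 yaw_st 53.59 j [-0.2317  0.6476  0.431   1.7975 -0.3684  0.7785 -0.0935] F [ 0.3885  0.4356 -0.5041] grip 0.680 0.0
  share [-0.121   0.1253 -0.0019] turn 0.8931 rows by dist 1.0 turn 7.5
panel [ 0.0598 -0.1185] ((0.6887103319168091, -0.1199362576007843), (0.12145206332206726, 0.12024227529764175), 8.215178489685059)
```

View pics/s2.png

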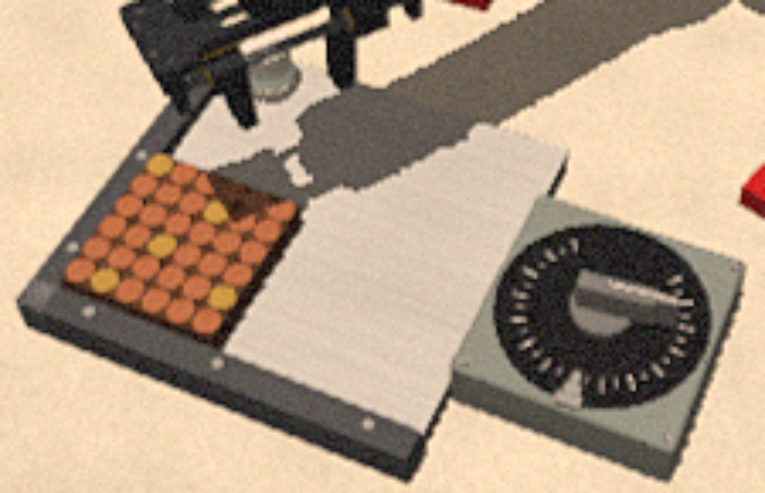

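The panel (corner by (65,275)) looks flush with both fences. I'll nudge it once in +x and then −y to be sure.

```bash
python3 -m creep '[[[-0.12,0.125,0],0.893],[[-0.12,0.125,0],0.893],[[-0.12,0.125,0],0.893],[[-0.12,0.125,0],0.893],[[-0.12,0.125,0],0.893],[[-0.12,0.125,0],0.893],[[-0.12,0.125,0],0.893],[[-0.12,0.125,0],0.893]]'; python3 -c "
from h import *
go(-.028,-.118,.03,0)"
```

```text
t: 9.97
tool_pos: [0.604, -0.1352, 0.1097]
orientation: [3.14, 0.0, 0.151]
ft_force: [-0.4, 0.4, -0.1]
grip_width: 0.68
grasp_force: 0.0
t 9.97 st [-0.0263 -0.1206] z 0.1097 yaw_st -0.17 j [-0.31    0.7442  0.6671  1.7436 -0.5825  0.8612 -0.7997] F [-0.4064  0.3794 -0.0823] grip 0.680 0.0
  share [-0.0069 -0.0109  0.3187] turn -0.0028 rows by dist 1.9 turn 0.0
```

```bash
python3 -m creep '[[[-0.007,-0.01,0.1],0],[[-0.007,-0.01,0.2],0],[[-0.007,-0.01,0.28],0],[[-0.007,-0.01,0.318],0],[[-0.007,-0.01,0.318],0],[[-0.007,-0.01,0.318],0]]'; python3 -m creep '[[[0.016,0,0],0],[[0.032,0,0],0],[[0.048,0,0],0],[[0.06,0,0],0],[[0.07,0,0],0],[[0.08,0,0],0],[[0.085,0,0],0],[[0.085,0,0],0]]'; python3 -c "
from h import *
go(-.009,-.118,.03,0)"
```

```text
t: 10.47
tool_pos: [0.602, -0.1328, 0.0305]
orientation: [3.141, 0.0, 0.157]
ft_force: [0.0, -0.4, 0.5]
grip_width: 0.681
grasp_force: 0.0
t: 11.13
tool_pos: [0.6213, -0.1292, 0.03]
orientation: [-3.141, 0.003, 0.156]
ft_force: [-5.3, 0.3, 4.0]
grip_width: 0.679
grasp_force: 2.8
t 11.13 st [-0.0083 -0.1173] z 0.0300 yaw_st 0.16 j [-0.2612  0.8748  0.5855  1.7107 -0.6578  0.7659 -0.7639] F [-5.3431  0.3103  3.9957] grip 0.679 2.8
  share [-0.0029  0.0028  0.    ] turn 0.0026 rows by dist 0.0 turn 0.0
```

```bash
python3 -m creep '[[[0.006,0,0],0],[[0.012,0,0],0],[[0.012,0,0],0],[[0.012,0,0],0]]'; python3 -c "
from h import *
go(-.009,-.118,.03,0)"; python3 -m creep '[[[-0.06,0,0],0],[[-0.08,0,-0.15],0],[[-0.08,0,-0.3],0],[[-0.08,0,-0.4],-0.1],[[-0.08,0,-0.4],-0.22],[[-0.08,-0.1,-0.4],-0.34],[[-0.08,-0.25,-0.4],-0.46],[[-0.08,-0.4,-0.4],-0.58]]'; python3 -c "
from h import *
go(.056,-.035,.12,90)
print(w2s((.5877,.154)))"
```

```text
t: 11.47
tool_pos: [0.6213, -0.1292, 0.0297]
orientation: [-3.139, 0.008, 0.156]
ft_force: [-12.5, -1.5, 9.3]
grip_width: 0.678
grasp_force: 6.5
t 11.47 st [-0.0082 -0.1173] z 0.0297 yaw_st 0.12 j [-0.2612  0.8779  0.587   1.7059 -0.6558  0.7732 -0.7672] F [-12.4627  -1.4643   9.3461] grip 0.678 6.5
  share [-0.0031  0.0028 -0.0012] turn 0.002 rows by dist 0.0 turn 0.0
t: 12.13
tool_pos: [0.5908, -0.0325, 0.1308]
orientation: [3.14, -0.001, 0.765]
ft_force: [1.6, 0.9, -1.3]
grip_width: 0.683
grasp_force: 0.0
t 12.13 st [-0.0236 -0.0171] z 0.1308 yaw_st 35.04 j [-0.4115  0.6314  0.542   1.805  -0.428   0.8224 -0.4643] F [ 1.6053  0.8617 -1.3053] grip 0.683 0.0
  share [0.2195 0.2413 0.0437] turn -0.9159 rows by dist 2.0 turn 7.7
[0.0019 0.1677]
```

Seated in x: the force rose to 12 N with no movement. Now the −y nudge.

```bash
python3 -m creep '[[[0.22,0.24,0],-0.916],[[0.22,0.24,0],-0.916],[[0.22,0.24,0],-0.916],[[0.22,0.24,0],-0.916],[[0.22,0.24,0],-0.916],[[0.22,0.24,0],-0.916],[[0.22,0.24,0],-0.916],[[0.22,0.24,0],-0.916]]';  python3 -c "
from h import *
go(.058,-.032,.03,90)"
```

```text
t: 12.8
tool_pos: [0.672, -0.0381, 0.1303]
orientation: [3.141, -0.0, 1.727]
ft_force: [0.0, -0.3, -0.5]
grip_width: 0.679
grasp_force: 0.0
t 12.80 st [ 0.0558 -0.035 ] z 0.1303 yaw_st 90.15 j [-0.2014  0.7106  0.2903  1.5633 -0.2403  0.9025  0.3281] F [ 0.0159 -0.2918 -0.5031] grip 0.679 0.0
  share [0.0122 0.0085 0.4012] turn 0.0025 rows by dist 2.4 turn 0.0
```

```bash
python3 -m creep '[[[0.012,0.008,0.12],0],[[0.012,0.008,0.24],0],[[0.012,0.008,0.34],0],[[0.012,0.008,0.4],0],[[0.012,0.008,0.4],0],[[0.012,0.008,0.4],0]]'; python3 -m creep '[[[-0.016,0,0],0],[[-0.032,0,0],0],[[-0.048,0,0],0],[[-0.06,0,0],0],[[-0.068,0,0],0],[[-0.076,0,0],0],[[-0.084,0,0],0],[[-0.084,0,0],0]]'; python3 -c "
from h import *
go(.056,-.051,.03,90)"; python3 -m creep '[[[-0.008,0,0],0],[[-0.012,0,0],0],[[-0.012,0,0],0],[[-0.012,0,0],0]]'; python3 -c "
from h import *
go(.056,-.051,.03,90)"
```

```text
t: 13.3
tool_pos: [0.6733, -0.035, 0.0302]
orientation: [-3.141, 0.0, 1.721]
ft_force: [-0.2, 0.4, 0.3]
grip_width: 0.679
grasp_force: 0.0
t: 13.97
tool_pos: [0.6766, -0.0514, 0.0309]
orientation: [3.141, -0.005, 1.723]
ft_force: [-2.3, 8.6, 5.9]
grip_width: 0.682
grasp_force: 4.2
t 13.97 st [ 0.0583 -0.0489] z 0.0309 yaw_st 89.93 j [-0.1494  0.852   0.2466  1.5701 -0.2792  0.7549  0.3732] F [-2.309   8.618   5.8945] grip 0.682 4.2
  share [-0.0086 -0.0092  0.0035] turn -0.0012 rows by dist 0.1 turn 0.0
t: 14.3
tool_pos: [0.6766, -0.0514, 0.0308]
orientation: [-3.141, -0.009, 1.724]
ft_force: [-4.5, 12.9, 8.5]
grip_width: 0.681
grasp_force: 6.8
t 14.30 st [ 0.0583 -0.0489] z 0.0308 yaw_st 90.00 j [-0.146   0.8525  0.2441  1.5684 -0.2805  0.7575  0.3768] F [-4.5438 12.9439  8.5069] grip 0.681 6.8
  share [-0.0083 -0.0092  0.0033] turn -0.0 rows by dist 0.1 turn 0.0
```

Seated in y as well. Now for the dial: lift, then move over the axis at yaw 95.5°.

```bash
python3 -m creep '[[[0.06,0,0],0],[[0.06,0,-0.15],0],[[0.06,0,-0.3],0],[[0.06,0,-0.44],0],[[0.2,0,-0.48],0],[[0.35,-0.05,-0.48],-0.09],[[0.5,-0.1,-0.48],-0.09],[[0.65,-0.15,-0.48],-0.09]]' 50; python3 -c "
from h import *
go(.0019,.1677,.12,95.5)"
```

```text
t: 14.97
tool_pos: [0.6148, 0.0976, 0.1507]
orientation: [3.14, 0.0, 1.815]
ft_force: [0.2, 0.8, 0.5]
grip_width: 0.569
grasp_force: 0.0
t 14.97 st [0.0201 0.1078] z 0.1507 yaw_st 95.17 j [-0.4239  0.6031  0.2737  1.6981 -0.202   0.867   0.1787] F [0.2108 0.7884 0.4962] grip 0.569 0.0
  share [ 0.2452 -0.0509  0.1226] turn -0.0054 rows by dist 1.7 turn 0.0
```

```bash
python3 -m creep '[[[0.13,-0.03,0],0],[[0.245,-0.051,0.03],-0.005],[[0.245,-0.051,0.06],-0.005],[[0.245,-0.051,0.1],-0.005],[[0.245,-0.051,0.12],-0.005],[[0.245,-0.051,0.12],-0.005]]'; python3 - <<'E'
from h import *
from plant import eyes
go(.0019,.1677,.060,95.5)
p,d=eyes.read_camera("scene"); x0,y0,x1,y1=(260,190,380,330)
cv2.imwrite("pics/s3.png",cv2.convertScaleAbs(cv2.resize(p[y0:y1,x0:x1,::-1],None,fx=4,fy=4),alpha=1.6))
E
```

```text
t: 15.47
tool_pos: [0.588, 0.1505, 0.1188]
orientation: [-3.139, 0.002, 1.818]
ft_force: [0.1, 0.3, 0.2]
grip_width: 0.567
grasp_force: 0.0
t 15.47 st [0.0017 0.1642] z 0.1188 yaw_st 95.36 j [-0.5117  0.6247  0.2584  1.7536 -0.2092  0.7925  0.0949] F [0.0655 0.3332 0.1874] grip 0.567 0.0
  share [0.0142 0.0027 0.2351] turn -0.0023 rows by dist 1.4 turn 0.0
```

View pics/s3.png

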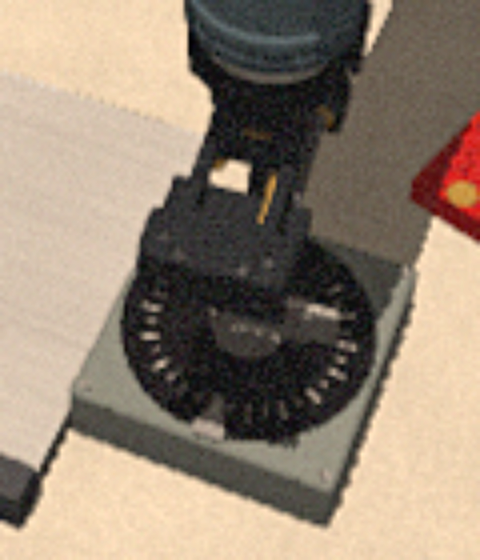

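The gripper is over the dial with the blade, nose at about (340,315), between its fingers. I'll lower and close gently.

```bash
python3 -m creep '[[[0.014,0.002,0.08],0],[[0.014,0.002,0.15],0],[[0.014,0.002,0.21],0],[[0.014,0.002,0.234],0],[[0.014,0.002,0.234],0],[[0.014,0.002,0.234],0]]'; python3 -m creep '[[[0,0,0],0],[[0,0,0],0],[[0,0,0],0],[[0,0,0],0],[[0,0,0],0],[[0,0,0],0],[[0,0,0],0]]' 5 10; python3 -c "
from h import *
go(.0019,.1677,.060,3.05)"
```

```text
t: 16.02
tool_pos: [0.5886, 0.1555, 0.0622]
orientation: [3.141, 0.0, 1.819]
ft_force: [1.4, -0.3, 0.7]
grip_width: 0.567
grasp_force: 0.0
t: 16.6
tool_pos: [0.5875, 0.1563, 0.0619]
orientation: [-3.141, -0.0, 1.821]
ft_force: [-2.8, -1.1, 5.0]
grip_width: 0.156
grasp_force: 10.0
t 16.60 st [0.002 0.17 ] z 0.0619 yaw_st 95.51 j [-0.4991  0.7098  0.2298  1.7688 -0.2354  0.6908  0.1092] F [-2.8301 -1.0662  4.9632] grip 0.156 10.0
  share [-0.0093 -0.0013  0.0078] turn 1.541 rows by dist 0.1 turn 12.9
```

```bash
python3 -m creep '[[[-0.005,0,0],0.08],[[-0.009,0,0],0.17],[[-0.009,0,0],0.27],[[-0.009,0,0],0.37],[[-0.009,0,0],0.47],[[-0.009,0,0],0.57],[[-0.009,0,0],0.67],[[-0.009,0,0],0.75]]'; python3 -c "
from h import *
go(.0019,.1677,.062,3.05)"
```

```text
t: 17.27
tool_pos: [0.5892, 0.156, 0.062]
orientation: [3.141, -0.002, 1.031]
ft_force: [1.7, 2.6, -1.4]
grip_width: 0.158
grasp_force: 10.0
t 17.27 st [0.0037 0.1695] z 0.0620 yaw_st 50.28 j [-0.6368  0.7431  0.4299  1.7761 -0.4451  0.7176 -0.5065] F [ 1.6927  2.6088 -1.3595] grip 0.158 10.0
  share [-0.0099 -0.0009 -0.    ] turn 0.7872 rows by dist 0.1 turn 6.6
```

```bash
python3 -m creep '[[[0,0,0],0.1],[[0,0,0],0.2],[[0,0,0],0.3],[[0,0,0],0.4],[[0,0,0],0.5],[[0,0,0],0.6],[[0,0,0],0.7],[[0,0,0],0.787]]'; python3 -m creep '[[[0,0,0],0],[[0,0,0],0],[[0,0,0],0]]'; python3 -c "
from h import *
go(.0019,.1677,.062,3.05)"
```

```text
t: 17.93
tool_pos: [0.5903, 0.1545, 0.062]
orientation: [3.141, -0.004, 0.206]
ft_force: [5.0, -0.2, -3.4]
grip_width: 0.159
grasp_force: 10.0
t: 18.18
tool_pos: [0.5903, 0.1545, 0.062]
orientation: [3.141, -0.004, 0.214]
ft_force: [5.7, 0.8, -4.1]
grip_width: 0.154
grasp_force: 10.0
t 18.18 st [0.0045 0.1678] z 0.0620 yaw_st 3.48 j [-0.7699  0.8013  0.6336  1.7837 -0.6523  0.7736 -1.1554] F [ 5.6997  0.8177 -4.0648] grip 0.154 10.0
  share [-0.0104 -0.0002  0.0001] turn 0.0071 rows by dist 0.1 turn 0.1
```

```bash
python3 -m creep '[[[0,0,0],0.006],[[0,0,0],0.006],[[0,0,0],0.006]]'; python3 -m creep '[[[0,0,0],0],[[0,0,0],0],[[0,0,0],0],[[0,0,-0.05],0],[[0,0,-0.12],0],[[0,0,-0.25],0],[[0,0,-0.4],0],[[0,0,-0.55],0]]' 45; python3 -m creep '[[[-0.1,-0.1,-0.1],0],[[-0.25,-0.25,-0.1],0],[[-0.4,-0.4,-0.1],0],[[-0.5,-0.55,-0.1],0],[[-0.5,-0.7,-0.1],0],[[-0.5,-0.85,-0.1],0],[[-0.5,-0.95,-0.1],0],[[-0.5,-0.95,-0.1],0]]'; python3 - <<'E'
from h import *
from plant import eyes
go(.0019,.1677,.062,3.05)
ims=[]
for n in("top","scene"):
    p,d=eyes.read_camera(n); c=eyes.get_calibration(n); K,T=c["camera_matrix"],c["world_from_camera"]
    cen=dict(top=(.587,.1536),scene=(.5885,.1546))[n]
    a,P=polar(p,cen,TH,.050,np.arange(.063,.0695,.001),K,T); b=P.mean(0); w=np.clip(b-np.percentile(b,80)-8,0,None); j=a[b.argmax()]; s=abs(a-j)<14; print(n,"flag",(a[s]*w[s]).sum()/w[s].sum())
    a,P=polar(p,cen,TH,.079,np.arange(.026,.044,.001),K,T); b=P.mean(0); j=a[b.argmax()]; w=np.clip(b-np.median(b)-10,0,None); s=abs(a-j)<25; print(" pointer",j,(a[s]*w[s]).sum()/w[s].sum())
    H,S,V=[x.astype(int) for x in cv2.split(cv2.cvtColor(p,cv2.COLOR_RGB2HSV))]
    cop=cv2.morphologyEx(((S>110)&(H<30)&(V>60)).astype(np.uint8),cv2.MORPH_CLOSE,np.ones((5,5)))>0
    c,m=biggest(cop,BOX[n]); r=rectpose(cast(c,.042,K,T)); print(" panel",w2s(r[0]),r[1:])
    x0,y0,x1,y1=BOX[n]; ims.append(cv2.resize(p[y0:y1,x0:x1,::-1],(400,int(400*(y1-y0)/(x1-x0))),interpolation=cv2.INTER_CUBIC)[:250])
cv2.imwrite("pics/s4.png",cv2.convertScaleAbs(np.hstack(ims),alpha=1.6))
E
```

```text
t: 18.43
tool_pos: [0.5903, 0.1545, 0.062]
orientation: [3.141, -0.004, 0.208]
ft_force: [6.4, 0.7, -3.7]
grip_width: 0.156
grasp_force: 10.0
t: 19.1
tool_pos: [0.5877, 0.1538, 0.2012]
orientation: [3.141, 0.001, 0.205]
ft_force: [1.1, 0.1, -0.3]
grip_width: 0.511
grasp_force: 0.0
t: 19.77
tool_pos: [0.4136, 0.3704, 0.2245]
orientation: [-3.138, 0.001, 0.217]
ft_force: [-0.4, 0.0, -0.4]
grip_width: 0.511
grasp_force: 0.0
t 19.77 st [-0.1371  0.4082] z 0.2245 yaw_st 3.64 j [-1.4197  0.5013  0.8245  1.8431 -0.4411  0.9881 -1.7607] F [-0.4493  0.0394 -0.4449] grip 0.511 0.0
  share [0.4941 0.9979 0.6458] turn 0.0099 rows by dist 7.7 turn 0.1
top flag 2.9593871146390995
 pointer 4 3.042293290774047
 panel [ 0.0611 -0.1195] ((0.12013690173625946, 0.11975586414337158), 8.86817455291748)
scene flag 3.158691971843536
 pointer 3 2.57242872276726
 panel [ 0.0623 -0.1184] ((0.11975192278623581, 0.12015911936759949), 8.648484230041504)
```

View pics/s4.png

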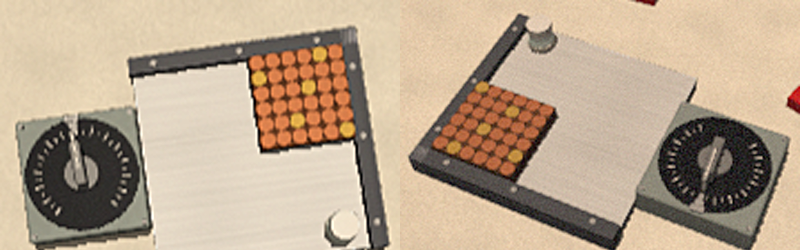

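The panel is flush in the corner at (302,97) in the left view. The pointer lines up with the flag at (72,125), within 0.6° in both views, and the arm is clear. Handing in.

```bash
python3 -c "
from plant import close_job
print(close_job())"
```

```text
the job is handed in; nothing more can be done
None
```

I handed the job in at about 20 s of robot time: the panel measured square and seated against both fences, the dial pointer within about 0.6° of the flag, and the arm clear; no verdict came back.

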